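Load the wash basket and hang it on the drain hook

TASK

Take the orange specimen capsule out of the pocket tray and put it in the small wire wash basket while the basket stands on the bench. Then hang the basket by its arched handle on the hook of the drain stand, level and with the capsule still inside, and let go of it. Do not tip the basket over, and leave the other capsules and everything else on the bench where they are.

Things in the scene. Friction and masses are not known exactly. Their poses are not given: they have to be found in the camera images.
- capsule_orange_center (a point): Orange plastic specimen capsule, an upright plain cylinder 14 mm in diameter and 36 mm tall, 12 g. Site at its centre, 18 mm above its foot; z along its length. It stands loose in a pocket of the tray and projects 24 mm above the tray's top. Any capsule may be in any occupied pocket; colour tells them apart.
- capsule_blue_center (a point): Blue plastic specimen capsule, an upright plain cylinder 14 mm in diameter and 36 mm tall, 12 g. Site at its centre, 18 mm above its foot; z along its length. It stands loose in a pocket of the tray and projects 24 mm above the tray's top. Any capsule may be in any occupied pocket; colour tells them apart. Not to be moved.
- capsule_white_center (a point): White plastic specimen capsule, an upright plain cylinder 14 mm in diameter and 36 mm tall, 12 g. Site at its centre, 18 mm above its foot; z along its length. It stands loose in a pocket of the tray and projects 24 mm above the tray's top. Any capsule may be in any occupied pocket; colour tells them apart. Not to be moved.
- tray: Grey pocket tray fixed to the bench, 190 (x) by 50 (y) by 20 mm tall; origin at the centre of its underside. One row of four 17 mm square pockets, 12 mm deep, at x = -67.5, -22.5, 22.5, 67.5 mm; three hold a capsule, one is empty. The fingers have most room closing across the row, along the tray's y.
- basket: Loose steel wire basket, about 180 g, open-topped: 120 (x) by 80 (y) by 40 mm tall, walls and floor 3 mm; origin at the centre of its underside, z up. A stiff handle arches across its middle in its y-z plane (see basket_bar), topped by a blue grip block. The opening on either side of the arch is about 52 mm (x) by 74 mm (y), centred at x = +-31 mm. Both ends are alike.
- basket_grip (a point): Centre of the blue grip block on the handle, 116 mm above the basket's underside. The block is 16 x 16 mm and reaches from 97 to 127 mm above the underside; grasp it across its 16 mm, best along the basket's y (along the arch).
- basket_bar (a point): Centre of the 8 mm handle wire at the peak of the arch, 95 mm above the basket's underside, under the grip block. From the long walls (y = +-38.5 mm) the wire rises upright to 78 mm, then slopes to this peak. The open window under the peak reaches down to the rim, 55 mm below this point.
- stand: Drain stand fixed to the bench: white base plate (x -175 to 25, y +-60, 8 mm thick) and a 16 mm steel post, 228 mm tall, at its origin (foot of the post, bench height). A hook of 8 mm steel rod runs from the post along the stand's -x axis, sloping down from 200 to 180 mm height at x = -85 mm, level to x = -105 mm, then up to a red 11 mm ball tip.
- hook_seat (a point): Where the centre of the handle wire (basket_bar) comes to lie when the basket hangs properly: 95 mm out from the post, 188 mm above the bench (the rod's centre is 8 mm lower). Axes as the stand's: the hook points along -x; the handle must lie across it.
- hook_tip (a point): Centre of the red ball at the hook's tip, 118 mm out from the post, 198 mm above the bench; its top is at 203.5 mm. The handle must pass over it, with the hook inside the arch.
- oil_bottle: Small amber oil bottle, 34 mm diameter, 75 mm tall; origin at the centre of its underside. Bystander: leave it alone.
- reagent: White reagent bottle with a blue cap, 66 mm diameter, 150 mm tall; origin at the centre of its underside. Bystander: leave it alone.
- beaker: Glass beaker, 68 mm diameter, 90 mm tall; origin at the centre of its underside. Bystander: leave it alone.
- slide_box: Green slide box, 102 x 172 x 34 mm; origin at the centre of its underside. Bystander: leave it alone.
- petri: Clear closed petri dish, 92 mm diameter, 16 mm tall; origin at the centre of its underside. Bystander: leave it alone.
- tip_box: Orange pipette-tip box with a clear lid, 120 x 85 x 80 mm; origin at the centre of its underside. Bystander: leave it alone.
Mind the look-alikes: they are no part of the job. Leave any brown look-alike of the basket alone. Several things have the shape of the stand; the one meant has the colours described above.

How it is judged:
On the way:
1. the orange capsule lies in the basket, let go, while the basket stands on the bench (x of capsule_orange_center in the frame of basket between -0.06 and 0.06 m and y of capsule_orange_center in the frame of basket between -0.04 and 0.04 m and z of capsule_orange_center in the frame of basket between 0 and 0.04 m and contact force between the fingers and capsule_orange below 0.05 N and height (world z) of basket below 0.01 m and angle between basket's own z axis and vertical below 0.1 rad), for 0.2 s.
At the end, for the whole second after the job is handed in: The basket hangs still on the hook, released: the peak of its handle between tip and post (from hook_seat: x -22 to 60 mm, y within 25 mm, z -12 to 30 mm), clear of the bench, tilted under 0.3 rad, borne by the stand, the orange capsule inside below its rim (x of capsule_orange_center in the frame of basket between -0.06 and 0.06 m and y of capsule_orange_center in the frame of basket between -0.04 and 0.04 m and z of capsule_orange_center in the frame of basket between 0 and 0.04 m and x of basket_bar in the frame of hook_seat between -0.022 and 0.06 m and y of basket_bar in the frame of hook_seat between -0.025 and 0.025 m and z of basket_bar in the frame of hook_seat between -0.012 and 0.03 m and height (world z) of basket above 0.06 m and contact force between basket and stand above 0.5 N and angle between basket's own z axis and vertical below 0.3 rad and linear speed of basket below 0.05 m/s and angular speed of basket below 0.6 rad/s); the robot touches nothing.
It fails at once if the basket is tipped by more than 0.7 rad (40 degrees) (angle between basket's own z axis and vertical above 0.7 rad).
It fails at once if the blue or the white capsule is moved by more than 15 mm (distance of any of capsule_blue_center, capsule_white_center from where it was at the start of the episode above 0.015 m).
It fails at once if something else on the bench (bottle, beaker, box, dish) is moved by more than 30 mm (distance of any of oil_bottle, reagent, beaker, slide_box, petri, tip_box from where it was at the start of the episode above 0.03 m).
It also fails if it takes over 54 s, if anything falls off the work surface, if the arm or the gripper's body presses on something with over 40 N, if the wrist force passes 120 N, or if a joint passes its speed limit or range.

ROBOT

A 6-joint arm with a two-finger parallel gripper is mounted at the origin on the work surface. World frame = base frame: x ahead of the robot, y to its left, z up, the work surface at z = 0. Lengths are in m, angles in rad, forces in N, time in s.
With the tool pointing down it reaches from about 0.4 to 0.825 m from the base axis. Payload 7 kg.
Tool frame: the origin (TCP) lies at the very end of the fingers, on their centre line; the grasp point (between the pads) lies 19 mm behind it; z points along the fingers, y is the line along which they close (so a half turn about z gives the same grasp; the last joint's range is limited). The gripper opens to 88 mm and grips with 3 to 60 N. Pads are 19 mm wide; open, the fingers measure 130 mm over their backs; the gripper's body (78 mm by 193 mm) begins 47 mm behind the grasp point.
Start: joints at [-0.882, 0.359, 0.012, 0, -1.224, -0.288], TCP at [0.263, -0.621, 0.227] pointing down, gripper open.
Joint ranges: [-3.07, 3.07], [-1.43, 2.12], [-1.02, 1.25], [-3.03, 1.67], [-3.05, -0], [-3.03, 3.03]. Speed limits (rad/s): [2.39, 2.39, 3.01, 3.14, 3.14, 3.14].

INTERFACE

Orientations are given as [roll, pitch, yaw] about the fixed x, y, z axes, in that order (R = Rz(yaw) Ry(pitch) Rx(roll)).
In Python, from station import * gives the robot as it stands.
- The arm moves only by the tool servo_tool, never from a script. Its argument "moves" is a list of rows, each an object of numbers: "jaw": the opening, from 0 (shut) to 1 (fully open); "dx", "dy", "dz": the shift along the world's x, y, z in m; "roll": the turn about the world's z in degrees. A call has exactly 10 rows; each row shifts and turns the commanded pose from where the row before left it; what a row does not reach is not made up. A row lasts 1/8 s, in which the tool goes at most 62.5 mm and 10.7 degrees, less where a joint would pass 70% of its speed; a pose out of reach is approached as far as the arm can. A call with a gripper value outside its range is refused whole. The fingers move at their own pace and stop on an object; "newtons" is the grip in N (left out, the last holds). Time passes only in rows, so rows that do not move let the fingers close, or fill a call up. It gives the time, the measured TCP pose, the force, the opening and the grip force at its end, in the units of the state.
- get_state(): the state, without advancing time (a new reading comes with each control period).
- grab_frame(name): name is "scene" or "side" or "wrist"; returns (picture, depth): 420x560x3 uint8, red, green, blue; 420x560 float32, m along the optical axis (not along the pixel's ray), 0 where there is no reading.
- calibration(name): a dict with "intrinsics" (3x3 intrinsics, pixels), "R" (3x3) and "t" (3): a world point X has camera coordinates R X + t. Camera axes: x right, y down, z forward; pixel columns grow to the right and rows downward; lengths in m; the calibration is good to about 2 mm. The wrist camera is an equidistant fisheye: a pixel r from the principal point sees the ray r / f radians off the axis. A picture is of the moment at which its call begins: read the wrist's pose just before it. calibration takes no time and is no camera call; for the wrist camera it gives the pose at the moment of the call.
- job_done(): hands the job in; it is judged then, once.
The state is a dict: "t": time; "q": joint angles; "qd": joint speeds; "joint_efforts": joint torques, N m; "eef_pos": TCP position; "ee_rot": TCP orientation; "force": force on the tool from outside, world axes, zero at the start; "moment": the same for the moment, N m; "width": finger opening in m; "gripper_force": force on a finger pad.
Only numpy, scipy, OpenCV 4.12 (cv2) and the standard library are available. Lean on these libraries where they do the work, as an engineer would, in place of code of your own. Each camera call takes 0.05 s, during which the arm holds its last target. There are 200 camera calls.

## Working session

There is one attempt and no reset: what is moved stays moved. The work goes in short steps, Python scripts to look and compute and a tool call to move; the robot and the scene stay as the last step left them, time stands still between calls to the robot, and variables do not carry over. Pictures are saved under pics/ and viewed, at most 13 in all, crops included, and the job is handed in when it is done.

Besides the shell and the picture viewer there is one more tool, called after "Request:" as name(argument=value, ...) on one line, values as JSON. servo_tool: Moves the arm, as the interface text tells. Its arguments: {"type":"object","properties":{"moves":{"type":"array","items":{"type":"object","properties":{"jaw":{"type":"number"},"dx":{"type":"number"},"dy":{"type":"number"},"dz":{"type":"number"},"roll":{"type":"number"}}}},"newtons":{"type":"number"}},"required":["moves"]}

```bash
mkdir -p pics; cat > h.py <<'E'
from station import *
import numpy as np, cv2
def save(n,img): cv2.imwrite('pics/'+n+'.png',cv2.cvtColor(img,cv2.COLOR_RGB2BGR))
def ray(c,u,v):
    K=c['intrinsics'];R=np.array(c['R']);t=np.array(c['t']);K=np.array(K)
    d=R.T@np.linalg.solve(K,[u,v,1.]);return -R.T@t,d
def plane(c,u,v,z):
    o,d=ray(c,u,v);return o+d*(z-o[2])/d[2]
def depthpts(c,D):
    v,u=np.mgrid[:D.shape[0],:D.shape[1]];K=np.array(c['intrinsics'])
    P=np.stack([(u-K[0,2])/K[0,0]*D,(v-K[1,2])/K[1,1]*D,D],-1)
    return (P-np.array(c['t']))@np.array(c['R'])
def tri(rays):
    A=np.zeros((3,3));b=np.zeros(3)
    for o,d in rays:
        d=d/np.linalg.norm(d);M=np.eye(3)-np.outer(d,d);A+=M;b+=M@o
    return np.linalg.solve(A,b)
E
python3 - <<'E'
from h import *
for n in('scene','side'):
    p,d=grab_frame(n);save(n+'0',p);c=calibration(n);np.savez(n+'0.npz',p=p,d=d,K=c['intrinsics'],R=c['R'],t=c['t'])
    R=np.array(c['R']);print(n,-R.T@np.array(c['t']),R[2],np.array(c['intrinsics'])[0,0])
print(get_state())
E
```

```text
scene [ 1.52457497 -0.40479091  1.28247471] [-0.62218346  0.28595755 -0.72877707] 455.1990769835378
side [ 0.26951112 -1.12333025  0.82471307] [ 0.20710045  0.83910267 -0.50300708] 379.3075614142423
{'t': 0.1, 'q': array([-8.81901693e-01,  3.59305119e-01,  1.11465953e-02, -2.90436253e-04,
       -1.22408585e+00, -2.88098982e-01]), 'qd': array([-1.43895409e-03, -2.15054722e-03,  2.54085385e-03,  4.16761069e-05,
        2.51265463e-03, -1.22745660e-04]), 'joint_efforts': array([-2.66869734e-03, -5.84161627e+01,  2.93753636e+01,  7.01552063e+00,
        1.02051330e-02, -6.10139523e-05]), 'eef_pos': array([ 0.26315228, -0.62112107,  0.2257245 ]), 'ee_rot': array([ 3.14012670e+00, -1.49678239e-04, -2.74089578e+00]), 'force': array([ 0.11623453, -0.12902594, -0.26539947]), 'moment': array([-0.01149475, -0.03261427,  0.01012935]), 'gripper_force': 0.0, 'width': 0.0876548848194384}
```

View pics/scene0.png

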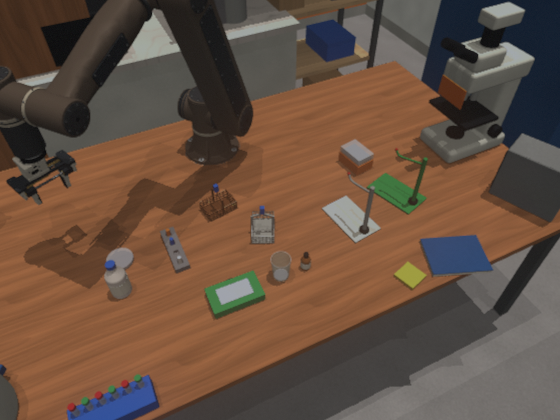

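View pics/side0.png

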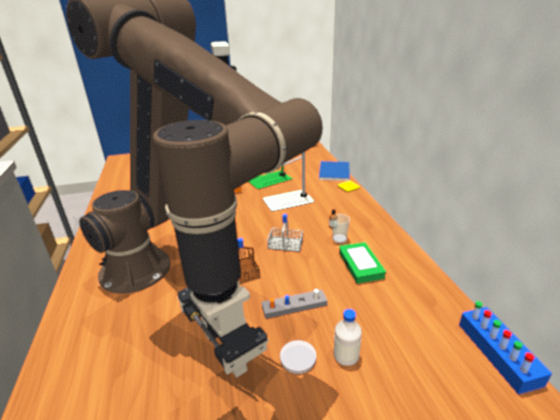

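The scene picture shows the tray at about (175,250), the grey basket at (262,228) with the brown one at (218,205), and the white stand with its post foot at (364,230). In the side picture they are at (295,303), (285,240) and (288,200). I'll zoom in on both next.

```bash
python3 - <<'E'
from h import *
a=np.load('scene0.npz');b=np.load('side0.npz')
A=cv2.resize(a['p'][140:300,140:405],None,fx=3,fy=3,interpolation=2)[:, :800]
save('cA',A)
B=cv2.resize(b['p'][150:325,230:370],None,fx=3.4,fy=3.4,interpolation=2)
save('cB',B);print(A.shape,B.shape)
for n,z,px in(('scene',a,dict(tray=(175,250),bask=(262,235),post=(364,230),grip=(262,210),cap1=(172,240),brown=(215,187),tip=(351,181))),('side',b,dict(tray=(295,305),grip=(284,218),post=(304,195)))):
    P=depthpts(z,z['d'])
    for k,(u,v) in px.items(): print(n,k,P[v,u].round(3),plane(z,u,v,0).round(3))
E
```

```text
(480, 795, 3) (595, 476, 3)Traceback (most recent call last):
  File "<stdin>", line 8, in <module>
  File "h.py", line 10, in depthpts
    v,u=np.mgrid[:D.shape[0],:D.shape[1]];K=np.array(c['intrinsics'])
                                                     ~^^^^^^^^^^^^^^
    raise KeyError(f"{key} is not a file in the archive") from None
KeyError: 'intrinsics is not a file in the archive'
```

View pics/cA.png

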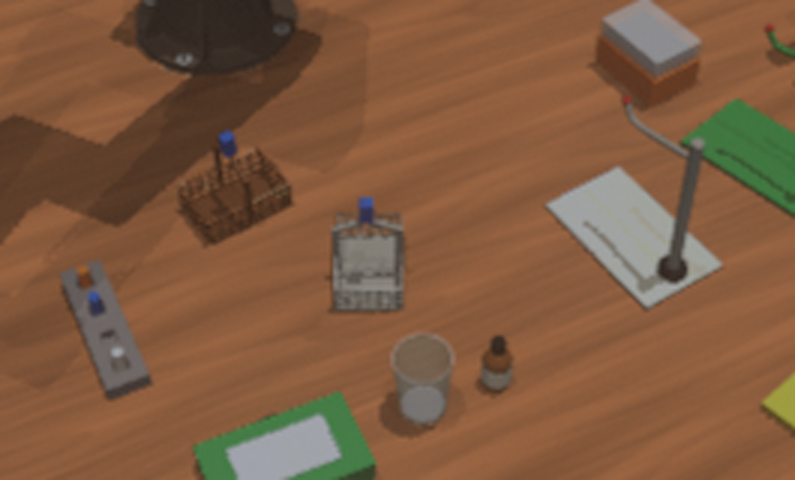

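View pics/cB.png

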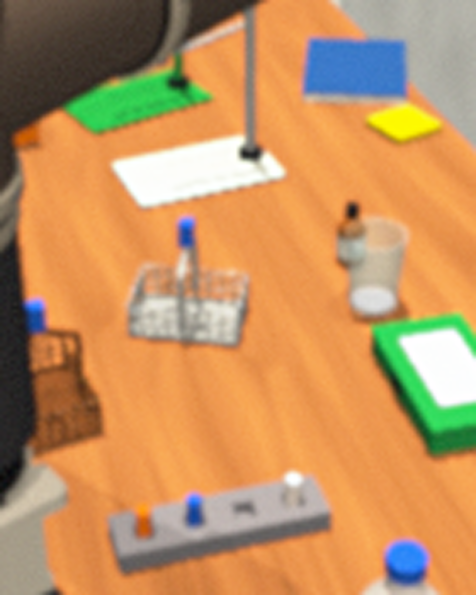

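Crop A (scene px = 140+u/3, 140+v/3) shows the orange capsule at (84,275), the basket grip at (367,210), the hook tip at (628,101) and the post top at (697,146). Crop B (side px = 230+u/3.4, 150+v/3.4) shows the orange capsule at (144,519) and the grip at (187,232). The hook itself is hidden in the side view.

```bash
cat > m.py <<'E'
from h import *
def L(n):
    z=np.load(n+'.npz');return dict(intrinsics=z['K'],R=z['R'],t=z['t'],p=z['p'],d=z['d'])
def blob(c,box,lo,hi,name=''):
    x0,y0,x1,y1=box;h=cv2.cvtColor(c['p'][y0:y1,x0:x1],cv2.COLOR_RGB2HSV);m=cv2.inRange(h,lo,hi)
    n,l,s,ce=cv2.connectedComponentsWithStats(m)
    if n<2: return None
    i=1+s[1:,4].argmax();vv,uu=np.nonzero(l==i);P=depthpts(c,c['d'])[y0:y1,x0:x1][l==i]
    u,v=ce[i]+[x0,y0]
    print(name,'px',(round(u,1),round(v,1)),'n',s[i,4],'med',np.median(P,0).round(4),'z',P[:,2].min().round(3),P[:,2].max().round(3))
    return u,v
def rect(c,box,zlo,zhi,mask=None,name=''):
    x0,y0,x1,y1=box;P=depthpts(c,c['d'])[y0:y1,x0:x1].reshape(-1,3)
    k=(P[:,2]>zlo)&(P[:,2]<zhi)
    if mask is not None:k&=mask[y0:y1,x0:x1].ravel()>0
    r=cv2.minAreaRect((P[k,:2]*1000).astype(np.float32));print(name,k.sum(),r)
E
python3 - <<'E'
from m import *
A=L('scene0');B=L('side0')
blue=((105,120,40),(130,255,255));org=((3,150,90),(14,255,255))
rr=[]
for n,ba,bb,(lo,hi) in(('grip',(252,200,272,218),(278,208,292,228),blue),('orange',(162,226,174,236),(266,296,277,309),((0,185,90),(16,255,255))),('cblue',(167,234,177,246),(282,292,292,307),blue)):
    a=blob(A,ba,lo,hi,n+' A');b=blob(B,bb,lo,hi,n+' B')
    if a and b: print(n,'tri',tri([ray(A,*a),ray(B,*b)]).round(4))
blob(A,(343,168,356,180),(0,90,60),(8,255,255),'tip')
rect(A,(155,220,195,275),.012,.024,name='tray A');rect(B,(255,285,332,325),.012,.024,name='tray B')
for z,n,X in((.0,'A',A),):pass
wA=cv2.inRange(cv2.cvtColor(A['p'],cv2.COLOR_RGB2HSV),(0,0,90),(180,60,255));wB=cv2.inRange(cv2.cvtColor(B['p'],cv2.COLOR_RGB2HSV),(0,0,120),(180,70,255))
rect(A,(320,192,382,245),.004,.013,wA,'plate A');rect(B,(260,185,318,214),.003,.014,wB,'plate B')
rect(A,(245,205,280,250),.015,.05,name='basket A');rect(B,(264,222,306,255),.015,.05,name='basket B')
rect(A,(240,205,280,210),.07,.14,name='arch A')
P=depthpts(A,A['d'])[160:235,340:380].reshape(-1,3);k=(P[:,2]>.03)&(P[:,2]<.17);print('post',np.median(P[k],0),k.sum());k=P[:,2]>.178;print('hook');Q=P[k];print(Q[::max(1,len(Q)//25)].round(3))
E
```

```text
grip A px (np.float64(261.6), np.float64(207.1)) n 11 med [0.5335 0.0051 0.1246] z 0.12 0.129
grip B px (np.float64(284.0), np.float64(217.8)) n 20 med [ 0.5289 -0.0044  0.1165] z 0.103 0.127
grip tri [0.5292 0.0043 0.1149]
orange B px (np.float64(271.7), np.float64(302.2)) n 24 med [ 0.4118 -0.3196  0.0359] z -0.001 0.045
cblue A px (np.float64(171.0), np.float64(238.7)) n 7 med [ 0.4628 -0.315   0.0439] z 0.04 0.044
cblue B px (np.float64(286.8), np.float64(299.6)) n 25 med [ 0.4568 -0.3209  0.0368] z 0.022 0.046
cblue tri [ 0.4561 -0.3154  0.0337]
tip px (np.float64(348.7), np.float64(172.9)) n 9 med [0.584  0.3141 0.2003] z -0.005 0.205
tray A 526 ((482.95770263671875, -316.27423095703125), (199.18145751953125, 50.26446533203125), 0.47326207160949707)
tray B 786 ((480.2527160644531, -316.0491027832031), (189.79847717285156, 55.75123977661133), 0.9356463551521301)
plate A 955 ((627.820068359375, 317.20465087890625), (201.55621337890625, 122.87474822998047), 7.095895290374756)
plate B 569 ((624.9454956054688, 317.5548400878906), (203.02706909179688, 127.21176147460938), 7.735571861
[... 291 characters left out ...]
5174560547, 20.44644546508789), 64.84152221679688)
post [0.43625579 0.45927484 0.05725036] 305
hook
[[ 1.525 -0.405  1.282]
 [ 0.587  0.306  0.2  ]
 [ 0.591  0.313  0.192]
 [ 1.525 -0.405  1.282]
 [ 0.603  0.311  0.178]
 [ 0.619  0.317  0.185]
 [ 0.624  0.314  0.181]
 [ 0.633  0.316  0.184]
 [ 0.641  0.323  0.183]
 [ 0.656  0.32   0.192]
 [ 0.656  0.316  0.189]
 [ 0.704  0.322  0.23 ]
 [ 0.672  0.321  0.197]
 [ 0.707  0.328  0.225]
 [ 0.698  0.32   0.216]
 [ 0.686  0.319  0.2  ]
 [ 0.706  0.327  0.216]
 [ 0.706  0.323  0.212]
 [ 0.703  0.323  0.205]
 [ 0.697  0.321  0.195]
 [ 0.704  0.319  0.198]
 [ 0.709  0.32   0.198]
 [ 0.708  0.326  0.189]
 [ 1.525 -0.405  1.282]
 [ 1.525 -0.405  1.282]]
```

Stand: yaw ≈7.3°, post (0.701,0.327), so the tip should be at (0.584,0.312). The measured tip agrees, at (0.584,0.314,0.20). The basket is at (0.533,0.002) with yaw ≈-26°, and its grip height of 0.115 matches the text. The tray is at yaw ≈0.7°. I'm moving above the orange capsule to confirm with the wrist camera.

Request:
servo_tool(moves=[{"dx": 0.019, "dy": 0.038, "roll": -2.8, "jaw": 1}, {"dx": 0.019, "dy": 0.038, "roll": -2.8, "jaw": 1}, {"dx": 0.019, "dy": 0.038, "roll": -2.8, "jaw": 1}, {"dx": 0.019, "dy": 0.038, "roll": -2.8, "jaw": 1}, {"dx": 0.019, "dy": 0.038, "roll": -2.8, "jaw": 1}, {"dx": 0.019, "dy": 0.038, "roll": -2.8, "jaw": 1}, {"dx": 0.019, "dy": 0.038, "roll": -2.8, "jaw": 1}, {"dx": 0.017, "dy": 0.038, "roll": -2.7, "jaw": 1}, {"jaw": 0.6}, {"jaw": 0.6}], newtons=15)

```text
$.moves[0]: bad value
```

```bash
python3 - <<'E'
from m import *
c=calibration('wrist');p,d=grab_frame('wrist');save('w1',p);np.savez('w1.npz',p=p,d=d,K=c['intrinsics'],R=c['R'],t=c['t'])
s=get_state();print(s['eef_pos'],s['ee_rot'],s['width']);print(c['intrinsics'])
p,d=grab_frame('side');c=calibration('side');np.savez('side1.npz',p=p,d=d,K=c['intrinsics'],R=c['R'],t=c['t'])
A=L('scene0');B=L('side0')
a=(168,231);P=depthpts(A,A['d']);print('orange A depth',P[229:235,168].round(3))
b=blob(B,(266,296,277,309),(0,185,90),(16,255,255),'oB');
a=blob(A,(163,226,173,236),(0,190,60),(12,255,255),'oA')
if a:print(tri([ray(A,*a),ray(B,*b)]))
blob(A,(100,255,120,272),(105,120,40),(130,255,255),'reagcap A');blob(B,(335,300,362,322),(105,120,40),(130,255,255),'reagcap B')
E
```

```text
[ 0.26318454 -0.62116205  0.22582376] [ 3.14027634e+00 -1.26685900e-04 -2.74089133e+00] 0.08754615122744114
[[325.1922621    0.         284.74916603]
 [  0.         325.1922621  201.95133551]
 [  0.           0.           1.        ]]
orange A depth [[ 0.412 -0.311  0.041]
 [ 0.415 -0.312  0.039]
 [ 0.418 -0.314  0.037]
 [ 0.419 -0.315  0.033]
 [ 0.421 -0.316  0.031]
 [ 0.422 -0.317  0.026]]
oB px (np.float64(271.7), np.float64(302.2)) n 24 med [ 0.4118 -0.3196  0.0359] z -0.001 0.045
reagcap A px (np.float64(109.4), np.float64(264.0)) n 55 med [ 0.5645 -0.5206  0.1479] z 0.14 0.153
reagcap B px (np.float64(349.0), np.float64(315.1)) n 110 med [ 0.5592 -0.5264  0.1494] z 0.138 0.825
```

View pics/w1.png

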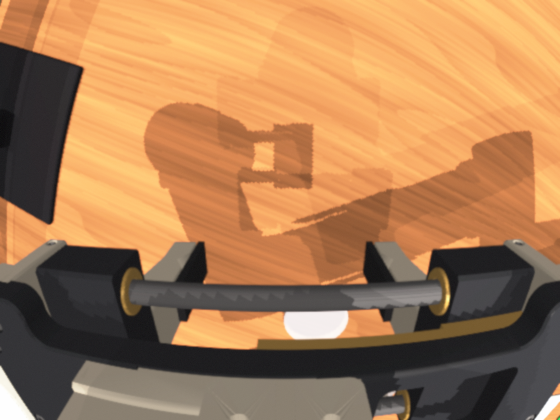

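The move was refused, so this wrist picture still shows only the start view (fingers, and the petri dish at (315,325)). The reagent cap at (0.56,-0.52) is clear of the capsule. I'm retrying with every field filled in.

Request:
servo_tool(moves=[{"dx": 0.019, "dy": 0.038, "dz": 0.0, "roll": -2.8, "jaw": 0.99}, {"dx": 0.019, "dy": 0.038, "dz": 0.0, "roll": -2.8, "jaw": 0.99}, {"dx": 0.019, "dy": 0.038, "dz": 0.0, "roll": -2.8, "jaw": 0.99}, {"dx": 0.019, "dy": 0.038, "dz": 0.0, "roll": -2.8, "jaw": 0.99}, {"dx": 0.019, "dy": 0.038, "dz": 0.0, "roll": -2.8, "jaw": 0.99}, {"dx": 0.019, "dy": 0.038, "dz": 0.0, "roll": -2.8, "jaw": 0.99}, {"dx": 0.019, "dy": 0.038, "dz": 0.0, "roll": -2.8, "jaw": 0.99}, {"dx": 0.017, "dy": 0.038, "dz": 0.0, "roll": -2.7, "jaw": 0.99}, {"dx": 0.0, "dy": 0.0, "dz": 0.0, "roll": 0.0, "jaw": 0.6}, {"dx": 0.0, "dy": 0.0, "dz": 0.0, "roll": 0.0, "jaw": 0.6}], newtons=15)

```text
t: 1.45
eef_pos: [0.4133, -0.3175, 0.2266]
ee_rot: [-3.142, -0.0, -3.129]
force: [-0.3, -0.4, 0.4]
width: 0.0717
gripper_force: 0.0
```

```bash
cat >> h.py <<'E'
def fray(c,u,v):
    K=np.array(c['intrinsics']);R=np.array(c['R']);t=np.array(c['t'])
    x=np.array([u-K[0,2],v-K[1,2]]);r=np.hypot(*x);th=r/K[0,0]
    return -R.T@t,R.T@np.array([*(np.sin(th)*x/max(r,1e-9)),np.cos(th)])
def fplane(c,u,v,z):
    o,d=fray(c,u,v);return o+d*(z-o[2])/d[2]
def snap(cam,name):
    c=calibration(cam);p,d=grab_frame(cam);np.savez(name+'.npz',p=p,d=d,K=c['intrinsics'],R=c['R'],t=c['t']);save(name,p);c=dict(c);c.update(p=p,d=d);return c
E
python3 - <<'E'
from m import *
W=snap('wrist','w2');B=L('side0')
h=cv2.cvtColor(W['p'],cv2.COLOR_RGB2HSV)
for n,lo,hi in(('org',(3,200,90),(13,255,255)),('blue',(105,140,50),(130,255,255))):
    nn,l,s,ce=cv2.connectedComponentsWithStats(cv2.inRange(h,lo,hi))
    for i in range(1,nn):
        if s[i,4]>60:
            print(n,s[i],ce[i].round(1),fplane(W,*ce[i],.044).round(4))
R=np.array(W['R']);print('cam',-R.T@np.array(W['t']))
E
```

```text
blue [489 139  26  18 383] [502.  147.1] [ 0.3636 -0.0497  0.044 ]
blue [281 205  12  18 172] [286.4 213.6] [ 0.452  -0.3154  0.044 ]
cam [ 0.33097035 -0.31892134  0.38529958]
```

View pics/w2.png

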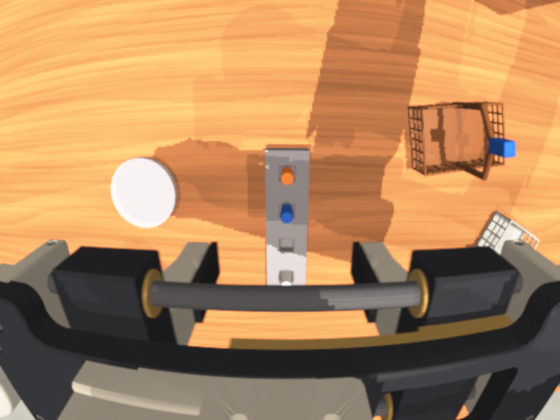

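The wrist view shows the orange capsule at (287,177), blue at (286,214), the empty pocket at (287,243) and white at (286,280). The petri dish at (144,192) is well clear.

```bash
python3 - <<'E'
from m import *
W=L('w2');B=L('side0')
h=cv2.cvtColor(W['p'],cv2.COLOR_RGB2HSV)[160:195,272:302];m=cv2.inRange(h,(3,170,90),(20,255,255))
n,l,s,ce=cv2.connectedComponentsWithStats(m);i=1+s[1:,4].argmax();w=ce[i]+[272,160];print(s[i],w)
for nm,w,b in(('orange',w,(271.7,302.2)),('blue',(286.4,213.6),(286.8,299.6))):
    print(nm,'tri',tri([fray(W,*w),ray(B,*b)]).round(4),[fplane(W,*w,z).round(4) for z in(.044,.034)])
E
```

```text
[  9   7  12  17 159] [286.6918239  175.44025157]
orange tri [ 0.4116 -0.3156  0.0331] [array([ 0.4085, -0.3157,  0.044 ]), array([ 0.4108, -0.3157,  0.034 ])]
blue tri [ 0.4572 -0.3152  0.0309] [array([ 0.452 , -0.3154,  0.044 ]), array([ 0.4555, -0.3153,  0.034 ])]
```

Orange triangulates to (0.412,-0.3155) with a mid-height of 33 mm. The 45 mm spacing to blue matches the pocket pitch. Descending and gripping.

Request:
servo_tool(moves=[{"dx": -0.001, "dy": 0.002, "dz": -0.036, "roll": 0.0, "jaw": 0.6}, {"dx": 0.0, "dy": 0.0, "dz": -0.036, "roll": 0.0, "jaw": 0.6}, {"dx": 0.0, "dy": 0.0, "dz": -0.036, "roll": 0.0, "jaw": 0.6}, {"dx": 0.0, "dy": 0.0, "dz": -0.036, "roll": 0.0, "jaw": 0.6}, {"dx": 0.0, "dy": 0.0, "dz": -0.036, "roll": 0.0, "jaw": 0.6}, {"dx": 0.0, "dy": 0.0, "dz": -0.016, "roll": 0.0, "jaw": 0.6}, {"dx": 0.0, "dy": 0.0, "dz": 0.0, "roll": 0.0, "jaw": 0.6}, {"dx": 0.0, "dy": 0.0, "dz": 0.0, "roll": 0.0, "jaw": 0.05}, {"dx": 0.0, "dy": 0.0, "dz": 0.0, "roll": 0.0, "jaw": 0.05}, {"dx": 0.0, "dy": 0.0, "dz": 0.0, "roll": 0.0, "jaw": 0.05}], newtons=15)

```text
t: 2.75
eef_pos: [0.4128, -0.3157, 0.0313]
ee_rot: [-3.141, 0.001, -3.13]
force: [-0.5, 0.3, -0.0]
width: 0.0282
gripper_force: 0.0
```

Request:
servo_tool(moves=[{"dx": 0.0, "dy": 0.0, "dz": 0.0, "roll": 0.0, "jaw": 0.05}, {"dx": 0.0, "dy": 0.0, "dz": 0.0, "roll": 0.0, "jaw": 0.05}, {"dx": 0.0, "dy": 0.0, "dz": 0.01, "roll": 0.0, "jaw": 0.05}, {"dx": 0.0, "dy": 0.0, "dz": 0.03, "roll": 0.0, "jaw": 0.05}, {"dx": 0.0, "dy": 0.0, "dz": 0.04, "roll": 0.0, "jaw": 0.05}, {"dx": 0.0, "dy": 0.0, "dz": 0.04, "roll": 0.0, "jaw": 0.05}, {"dx": 0.0, "dy": 0.0, "dz": 0.04, "roll": 0.0, "jaw": 0.05}, {"dx": 0.0, "dy": 0.0, "dz": 0.04, "roll": 0.0, "jaw": 0.05}, {"dx": 0.0, "dy": 0.0, "dz": 0.0, "roll": 0.0, "jaw": 0.05}, {"dx": 0.0, "dy": 0.0, "dz": 0.0, "roll": 0.0, "jaw": 0.05}])

```text
t: 4.0
eef_pos: [0.4119, -0.3152, 0.2306]
ee_rot: [3.141, 0.0, -3.13]
force: [-0.7, -0.4, -0.3]
width: 0.0133
gripper_force: 15.0
```

Gripped: the width of 13.3 mm is about the capsule's diameter. Moving above the basket's near opening.

Request:
servo_tool(moves=[{"dx": 0.019, "dy": 0.038, "dz": 0.0, "roll": -3.3, "jaw": 0.05}, {"dx": 0.019, "dy": 0.038, "dz": 0.0, "roll": -3.3, "jaw": 0.05}, {"dx": 0.019, "dy": 0.038, "dz": 0.0, "roll": -3.3, "jaw": 0.05}, {"dx": 0.019, "dy": 0.038, "dz": 0.0, "roll": -3.3, "jaw": 0.05}, {"dx": 0.019, "dy": 0.038, "dz": 0.0, "roll": -3.3, "jaw": 0.05}, {"dx": 0.019, "dy": 0.038, "dz": 0.0, "roll": -3.3, "jaw": 0.05}, {"dx": 0.019, "dy": 0.038, "dz": 0.0, "roll": -3.3, "jaw": 0.05}, {"dx": 0.016, "dy": 0.037, "dz": 0.0, "roll": -3.3, "jaw": 0.05}, {"dx": 0.0, "dy": 0.0, "dz": 0.0, "roll": 0.0, "jaw": 0.05}, {"dx": 0.0, "dy": 0.0, "dz": 0.0, "roll": 0.0, "jaw": 0.05}])

```text
t: 5.25
eef_pos: [0.5606, -0.0126, 0.2294]
ee_rot: [-3.14, -0.002, 2.693]
force: [0.7, -0.7, 0.2]
width: 0.0128
gripper_force: 15.0
```

```bash
python3 - <<'E'
from m import *
W=snap('wrist','w3');B=L('side0')
n,l,s,ce=cv2.connectedComponentsWithStats(cv2.inRange(cv2.cvtColor(W['p'],cv2.COLOR_RGB2HSV),(105,140,50),(130,255,255)))
for i in range(1,n):
    if s[i,4]>60: print(s[i],ce[i].round(1),fplane(W,*ce[i],.127).round(4),tri([fray(W,*ce[i]),ray(B,284.0,217.8)]).round(4))
E
```

```text
[ 87  38  29  23 328] [103.7  50. ] [ 0.3663 -0.0958  0.127 ] [ 0.455  -0.0803  0.1931]
[279 151  18  21 356] [287.1 161.1] [0.5295 0.0036 0.127 ] [0.5313 0.0027 0.1132]
[ 50 201  17  13 107] [ 58.6 206.6] [ 0.4652 -0.2228  0.127 ] [ 0.4835 -0.1487  0.2091]
```

View pics/w3.png

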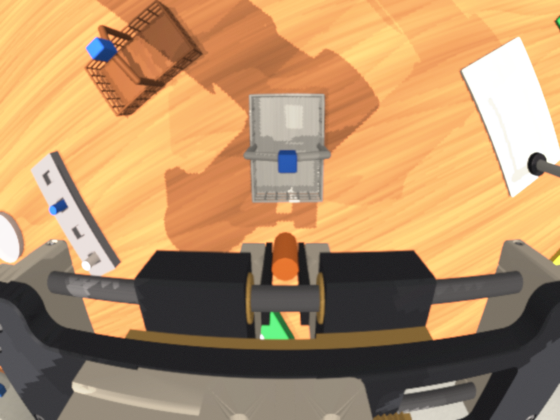

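The wrist view shows the orange capsule held at (286,255) and the basket with far rim corners at (249,94) and (325,94), lined up with the tool. Its grip is at (287,161), which triangulates to (0.531,0.003,0.113).

```bash
python3 - <<'E'
from m import *
W=L('w3')
q=[fplane(W,u,v,.04)[:2] for u,v in((249,94.5),(326,94.5),(324,202.5),(251,202.5))]
q=np.array(q);print(q.round(4),q.mean(0),cv2.minAreaRect((q*1000).astype(np.float32)))
print(np.degrees(np.arctan2(*(q[1]-q[0])[::-1])),np.degrees(np.arctan2(*(q[2]-q[3])[::-1])))
for nm,px in(('bar end L',(247,155)),('bar end R',(328,155))): print(nm,fplane(W,*px,.078).round(4))
E
```

```text
[[ 0.4611 -0.0077]
 [ 0.4961  0.0657]
 [ 0.6043  0.0146]
 [ 0.5688 -0.0597]] [0.53257842 0.00322512] ((532.582763671875, 3.2920684814453125), (82.29287719726562, 119.6421890258789), 64.41334533691406)
64.48369141823468 64.41335415154305
bar end L [ 0.5153 -0.0322  0.078 ]
bar end R [0.5491 0.0385 0.078 ]
```

Basket centre (0.5325,0.003), arch line at 64.4°. Lowering until the gripper body is just above the handle, then releasing.

Request:
servo_tool(moves=[{"dx": 0.002, "dy": 0.001, "dz": -0.03, "roll": 0.0, "jaw": 0.05}, {"dx": 0.0, "dy": 0.0, "dz": -0.04, "roll": 0.0, "jaw": 0.05}, {"dx": 0.0, "dy": 0.0, "dz": -0.04, "roll": 0.0, "jaw": 0.05}, {"dx": 0.0, "dy": 0.0, "dz": -0.03, "roll": 0.0, "jaw": 0.05}, {"dx": 0.0, "dy": 0.0, "dz": -0.015, "roll": 0.0, "jaw": 0.05}, {"dx": 0.0, "dy": 0.0, "dz": -0.006, "roll": 0.0, "jaw": 0.05}, {"dx": 0.0, "dy": 0.0, "dz": 0.0, "roll": 0.0, "jaw": 0.05}, {"dx": 0.0, "dy": 0.0, "dz": 0.0, "roll": 0.0, "jaw": 0.05}, {"dx": 0.0, "dy": 0.0, "dz": 0.0, "roll": 0.0, "jaw": 0.5}, {"dx": 0.0, "dy": 0.0, "dz": 0.0, "roll": 0.0, "jaw": 0.5}])

```text
t: 6.55
eef_pos: [0.5636, -0.0114, 0.0701]
ee_rot: [3.141, 0.001, 2.693]
force: [0.5, -0.0, -0.2]
width: 0.0279
gripper_force: 0.0
```

Request:
servo_tool(moves=[{"dx": 0.0, "dy": 0.0, "dz": 0.0, "roll": 0.0, "jaw": 0.5}, {"dx": 0.0, "dy": 0.0, "dz": 0.0, "roll": 0.0, "jaw": 0.5}, {"dx": 0.0, "dy": 0.0, "dz": 0.02, "roll": 0.0, "jaw": 0.5}, {"dx": 0.0, "dy": 0.0, "dz": 0.03, "roll": 0.0, "jaw": 0.5}, {"dx": 0.0, "dy": 0.0, "dz": 0.04, "roll": 0.0, "jaw": 0.5}, {"dx": 0.0, "dy": 0.0, "dz": 0.04, "roll": 0.0, "jaw": 0.5}, {"dx": 0.0, "dy": 0.0, "dz": 0.03, "roll": 0.0, "jaw": 0.5}, {"dx": 0.0, "dy": 0.0, "dz": 0.0, "roll": 0.0, "jaw": 0.5}, {"dx": 0.0, "dy": 0.0, "dz": 0.0, "roll": 0.0, "jaw": 0.5}, {"dx": 0.0, "dy": 0.0, "dz": 0.0, "roll": 0.0, "jaw": 0.5}])

```text
t: 7.8
eef_pos: [0.5627, -0.0116, 0.2284]
ee_rot: [-3.14, -0.002, 2.692]
force: [-0.4, 0.1, 0.5]
width: 0.0437
gripper_force: 0.0
```

```bash
python3 - <<'E'
from m import *
W=snap('wrist','w4');B=snap('side','s4')
save('c4',np.hstack([cv2.resize(W['p'][80:280,200:380],None,fx=2.4,fy=2.4),cv2.resize(B['p'][200:260,255:315],(480,480))])[:, :800])
n,l,s,ce=cv2.connectedComponentsWithStats(cv2.inRange(cv2.cvtColor(W['p'],cv2.COLOR_RGB2HSV),(105,140,50),(130,255,255)))
b=blob(B,(276,205,294,230),(105,120,40),(130,255,255),'grip B')
for i in range(1,n):
    if s[i,4]>200: print(s[i],ce[i].round(1),tri([fray(W,*ce[i]),ray(B,*b)]).round(4))
h=cv2.inRange(cv2.cvtColor(W['p'],cv2.COLOR_RGB2HSV),(3,190,90),(12,255,255))[90:215,240:335]
n,l,s,ce=cv2.connectedComponentsWithStats(h)
for i in range(1,n):
    if s[i,4]>40: print('org',s[i],ce[i]+[240,90],fplane(W,*(ce[i]+[240,90]),.012))
E
```

```text
grip B px (np.float64(284.1), np.float64(218.0)) n 19 med [ 0.53   -0.0034  0.1145] z 0.104 0.126
[ 85  37  29  23 329] [101.3  48.7] [ 0.4555 -0.0801  0.1925]
[276 149  18  22 372] [284.8 159.5] [0.5315 0.0026 0.1123]
```

View pics/c4.png

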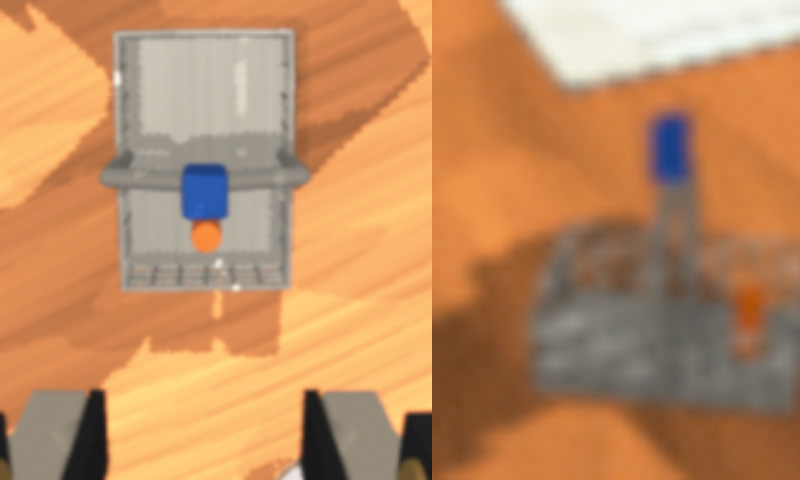

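The capsule stands upright in the basket (orange dot at (206,236) in the left crop, just in front of the grip), and the basket hasn't moved. Moving over the grip block, descending and gripping.

Request:
servo_tool(moves=[{"dx": -0.016, "dy": 0.007, "dz": 0.0, "roll": 0.0, "jaw": 0.5}, {"dx": -0.015, "dy": 0.007, "dz": 0.0, "roll": 0.0, "jaw": 0.5}, {"dx": 0.0, "dy": 0.0, "dz": -0.02, "roll": 0.0, "jaw": 0.5}, {"dx": 0.0, "dy": 0.0, "dz": -0.03, "roll": 0.0, "jaw": 0.5}, {"dx": 0.0, "dy": 0.0, "dz": -0.03, "roll": 0.0, "jaw": 0.5}, {"dx": 0.0, "dy": 0.0, "dz": -0.03, "roll": 0.0, "jaw": 0.5}, {"dx": 0.0, "dy": 0.0, "dz": -0.018, "roll": 0.0, "jaw": 0.5}, {"dx": 0.0, "dy": 0.0, "dz": 0.0, "roll": 0.0, "jaw": 0.5}, {"dx": 0.0, "dy": 0.0, "dz": 0.0, "roll": 0.0, "jaw": 0.05}, {"dx": 0.0, "dy": 0.0, "dz": 0.0, "roll": 0.0, "jaw": 0.05}], newtons=35)

```text
t: 9.15
eef_pos: [0.5328, 0.0028, 0.1027]
ee_rot: [3.14, 0.001, 2.693]
force: [-0.6, 0.0, 0.1]
width: 0.029
gripper_force: 0.0
```

Request:
servo_tool(moves=[{"dx": 0.0, "dy": 0.0, "dz": 0.0, "roll": 0.0, "jaw": 0.05}, {"dx": 0.0, "dy": 0.0, "dz": 0.0, "roll": 0.0, "jaw": 0.05}, {"dx": 0.0, "dy": 0.0, "dz": 0.0, "roll": 0.0, "jaw": 0.05}, {"dx": 0.0, "dy": 0.0, "dz": 0.005, "roll": 0.0, "jaw": 0.05}, {"dx": 0.0, "dy": 0.0, "dz": 0.01, "roll": 0.0, "jaw": 0.05}, {"dx": 0.0, "dy": 0.0, "dz": 0.02, "roll": 0.0, "jaw": 0.05}, {"dx": 0.0, "dy": 0.0, "dz": 0.03, "roll": 0.0, "jaw": 0.05}, {"dx": 0.0, "dy": 0.0, "dz": 0.03, "roll": 0.0, "jaw": 0.05}, {"dx": 0.0, "dy": 0.0, "dz": 0.03, "roll": 0.0, "jaw": 0.05}, {"dx": 0.0, "dy": 0.0, "dz": 0.01, "roll": 0.0, "jaw": 0.05}])

```text
t: 10.4
eef_pos: [0.5331, 0.0026, 0.2387]
ee_rot: [3.139, 0.002, 2.692]
force: [0.1, -0.1, -2.6]
width: 0.0154
gripper_force: 35.0
```

The basket is lifted: force -2.6 N, width 15.4 mm. Moving to a staging point in front of the hook tip and turning by +33°.

Request:
servo_tool(moves=[{"dx": -0.001, "dy": 0.012, "dz": 0.0, "roll": 1.0, "jaw": 0.05}, {"dx": -0.003, "dy": 0.025, "dz": 0.0, "roll": 3.0, "jaw": 0.05}, {"dx": -0.003, "dy": 0.033, "dz": 0.0, "roll": 4.0, "jaw": 0.05}, {"dx": -0.004, "dy": 0.038, "dz": 0.0, "roll": 4.5, "jaw": 0.05}, {"dx": -0.004, "dy": 0.04, "dz": 0.0, "roll": 4.5, "jaw": 0.05}, {"dx": -0.004, "dy": 0.04, "dz": 0.0, "roll": 4.5, "jaw": 0.05}, {"dx": -0.004, "dy": 0.04, "dz": 0.0, "roll": 4.5, "jaw": 0.05}, {"dx": -0.003, "dy": 0.035, "dz": 0.0, "roll": 4.0, "jaw": 0.05}, {"dx": -0.003, "dy": 0.025, "dz": 0.0, "roll": 2.0, "jaw": 0.05}, {"dx": -0.001, "dy": 0.011, "dz": 0.0, "roll": 1.0, "jaw": 0.05}])

```text
t: 11.65
eef_pos: [0.5016, 0.3027, 0.2354]
ee_rot: [-3.14, -0.002, -3.013]
force: [-0.6, 1.0, -2.0]
width: 0.0159
gripper_force: 35.0
```

```bash
python3 - <<'E'
from m import *
s=get_state();print(s['eef_pos'],s['ee_rot'],s['force'],s['width'])
W=snap('wrist','w5');B=snap('side','s5');A=snap('scene','a5')
save('c5',np.vstack([W['p'][:330],]))
D=np.hstack([cv2.resize(A['p'][150:250,310:400],(360,400)),cv2.resize(B['p'][150:250,240:340],(400,400))]);save('d5',D)
save('e5',np.vstack([cv2.resize(W['p'],(560,420))[:300],cv2.resize(D,(560,295))]))
E
```

```text
[0.50160343 0.3026693  0.23536717] [-3.14048799e+00 -1.54376205e-03 -3.01312649e+00] [-0.58177682  1.02814738 -2.02801374] 0.015939425146149596
```

View pics/e5.png

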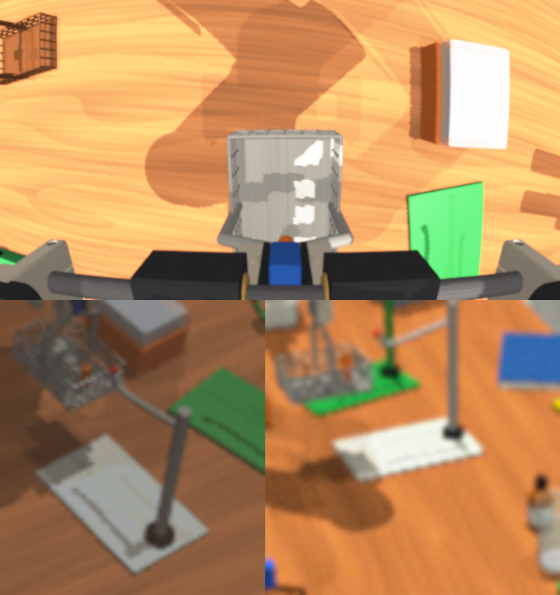

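The side view now shows the white stand's red tip (near side px (278,161)). The basket hangs level, the capsule (orange at about (345,365)) is inside, and the hook lies just ahead of its near end. Triangulating the tip, post top and bar next.

```bash
python3 - <<'E'
from m import *
A0=L('scene0');A=L('a5');B=L('s5')
b=blob(B,(273,155,284,168),(0,110,60),(10,255,255),'tipB')
a=blob(A0,(343,168,356,180),(0,90,60),(8,255,255),'tipA0');a2=blob(A,(343,168,356,180),(0,110,60),(8,255,255),'tipA5')
for x in(a,a2):
    if x is not None and b is not None: print('tip',tri([ray(A0,*x),ray(B,*b)]).round(4))
for X,u,v in((A0,348.7,172.9),(B,*b)): print(plane(X,u,v,.198).round(4))
# post: edge-based centre column at a few rows in scene/side
for X,n,rows,c0,c1 in((A0,'A',(200,210,220),360,378),(B,'B',(165,175,185),296,312)):
    P=depthpts(X,X['d'])
    for r in rows:
        q=P[r,c0:c1];k=(q[:,2]>.03)&(q[:,2]<.24)&(abs(q[:,0]-.701)<.03)&(abs(q[:,1]-.327)<.03)
        cc=np.arange(c0,c1)[k]
        if len(cc): print(n,r,cc.min(),cc.max(),q[k].mean(0).round(4))
P=depthpts(B,B['d'])[155:175,255:300].reshape(-1,3)
b=blob(B,(255,120,285,165),(105,120,40),(130,255,255),'gripB')
E
```

```text
tipB px (np.float64(277.1), np.float64(160.9)) n 8 med [0.6289 0.5414 0.0982] z -0.003 0.203
tipA0 px (np.float64(348.7), np.float64(172.9)) n 9 med [0.584  0.3141 0.2003] z -0.005 0.205
tipA5 px (np.float64(348.0), np.float64(172.7)) n 7 med [0.5821 0.3138 0.1977] z 0.007 0.204
tip [0.5821 0.3166 0.1979]
tip [0.5815 0.3141 0.1991]
[0.5829 0.3161 0.198 ]
[0.5819 0.3176 0.198 ]
A 200 367 371 [0.7051 0.3227 0.1735]
A 210 365 369 [0.7061 0.3219 0.1251]
A 220 363 367 [0.7054 0.3227 0.0719]
B 165 302 305 [0.6983 0.3217 0.1623]
B 175 302 305 [0.6984 0.3224 0.1145]
B 185 302 305 [0.6977 0.3202 0.0668]
```

The tip at (0.582,0.3155,0.198) agrees with the given height, and the post is at (0.700,0.327), so the seat is at about (0.606,0.316). Lowering 12 mm so the arch window spans the hook, then sliding over the tip.

Request:
servo_tool(moves=[{"dx": 0.0, "dy": 0.0, "dz": -0.006, "roll": 0.0, "jaw": 0.05}, {"dx": 0.0, "dy": 0.0, "dz": -0.006, "roll": 0.0, "jaw": 0.05}, {"dx": 0.008, "dy": 0.001, "dz": 0.0, "roll": 0.0, "jaw": 0.05}, {"dx": 0.016, "dy": 0.002, "dz": 0.0, "roll": -0.3, "jaw": 0.05}, {"dx": 0.018, "dy": 0.0025, "dz": 0.0, "roll": -0.3, "jaw": 0.05}, {"dx": 0.018, "dy": 0.0025, "dz": 0.0, "roll": 0.0, "jaw": 0.05}, {"dx": 0.018, "dy": 0.0025, "dz": 0.0, "roll": 0.0, "jaw": 0.05}, {"dx": 0.016, "dy": 0.002, "dz": 0.0, "roll": 0.0, "jaw": 0.05}, {"dx": 0.01, "dy": 0.001, "dz": 0.0, "roll": 0.0, "jaw": 0.05}, {"dx": 0.0, "dy": 0.0, "dz": 0.0, "roll": 0.0, "jaw": 0.05}])

```text
t: 13.05
eef_pos: [0.6069, 0.3149, 0.224]
ee_rot: [-3.141, -0.001, -3.026]
force: [0.2, 0.8, -1.9]
width: 0.0155
gripper_force: 35.0
```

```bash
python3 - <<'E'
from m import *
s=get_state();print(s['eef_pos'],s['force'])
B=snap('side','s6');A=snap('scene','a6')
save('d6',np.hstack([cv2.resize(A['p'][140:240,320:400],(400,500)),cv2.resize(B['p'][120:220,250:330],(400,500))]))
E
```

```text
[0.60691092 0.31486619 0.22404403] [ 0.23986835  0.8186311  -1.85410098]
```

View pics/d6.png

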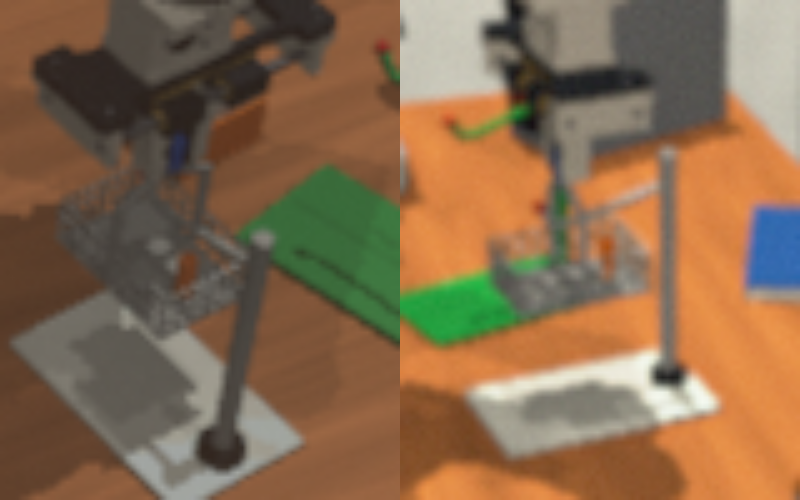

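In the side crop the red tip (540,210) is left of the handle and the rod comes out to the post on the right, so the hook passes through the arch. The capsule (607,245) is inside and no contact is felt. Lowering onto the seat.

Request:
servo_tool(moves=[{"dx": 0.0, "dy": 0.0, "dz": -0.006, "roll": 0.0, "jaw": 0.05}, {"dx": 0.0, "dy": 0.0, "dz": -0.007, "roll": 0.0, "jaw": 0.05}, {"dx": 0.0, "dy": 0.0, "dz": -0.006, "roll": 0.0, "jaw": 0.05}, {"dx": 0.0, "dy": 0.0, "dz": -0.004, "roll": 0.0, "jaw": 0.05}, {"dx": 0.0, "dy": 0.0, "dz": -0.003, "roll": 0.0, "jaw": 0.05}, {"dx": 0.0, "dy": 0.0, "dz": -0.001, "roll": 0.0, "jaw": 0.05}, {"dx": 0.0, "dy": 0.0, "dz": 0.0, "roll": 0.0, "jaw": 0.05}, {"dx": 0.0, "dy": 0.0, "dz": 0.0, "roll": 0.0, "jaw": 0.05}, {"dx": 0.0, "dy": 0.0, "dz": 0.0, "roll": 0.0, "jaw": 0.05}, {"dx": 0.0, "dy": 0.0, "dz": 0.0, "roll": 0.0, "jaw": 0.05}])

```text
t: 14.4
eef_pos: [0.6064, 0.315, 0.1977]
ee_rot: [3.141, 0.0, -3.025]
force: [0.3, 0.1, -1.9]
width: 0.0157
gripper_force: 35.0
```

Request:
servo_tool(moves=[{"dx": 0.0, "dy": 0.0, "dz": -0.001, "roll": 0.0, "jaw": 0.05}, {"dx": 0.0, "dy": 0.0, "dz": 0.0, "roll": 0.0, "jaw": 0.05}, {"dx": 0.0, "dy": 0.0, "dz": -0.001, "roll": 0.0, "jaw": 0.05}, {"dx": 0.0, "dy": 0.0, "dz": 0.0, "roll": 0.0, "jaw": 0.05}, {"dx": 0.0, "dy": 0.0, "dz": -0.001, "roll": 0.0, "jaw": 0.05}, {"dx": 0.0, "dy": 0.0, "dz": 0.0, "roll": 0.0, "jaw": 0.05}, {"dx": 0.0, "dy": 0.0, "dz": 0.0, "roll": 0.0, "jaw": 0.05}, {"dx": 0.0, "dy": 0.0, "dz": 0.0, "roll": 0.0, "jaw": 0.05}, {"dx": 0.0, "dy": 0.0, "dz": 0.0, "roll": 0.0, "jaw": 0.05}, {"dx": 0.0, "dy": 0.0, "dz": 0.0, "roll": 0.0, "jaw": 0.05}])

```text
t: 15.65
eef_pos: [0.6066, 0.3151, 0.1961]
ee_rot: [3.141, 0.002, -3.025]
force: [-3.1, -1.6, 8.5]
width: 0.0158
gripper_force: 35.0
```

Contact: the force went from -1.9 to +8.5 N at TCP z=0.196, which puts the bar at about 0.19, as expected. Easing off 1 mm, opening and rising straight up.

Request:
servo_tool(moves=[{"dx": 0.0, "dy": 0.0, "dz": 0.001, "roll": 0.0, "jaw": 0.05}, {"dx": 0.0, "dy": 0.0, "dz": 0.0, "roll": 0.0, "jaw": 0.05}, {"dx": 0.0, "dy": 0.0, "dz": 0.0, "roll": 0.0, "jaw": 0.25}, {"dx": 0.0, "dy": 0.0, "dz": 0.0, "roll": 0.0, "jaw": 0.35}, {"dx": 0.0, "dy": 0.0, "dz": 0.0, "roll": 0.0, "jaw": 0.5}, {"dx": 0.0, "dy": 0.0, "dz": 0.0, "roll": 0.0, "jaw": 0.5}, {"dx": 0.0, "dy": 0.0, "dz": 0.0, "roll": 0.0, "jaw": 0.5}, {"dx": 0.0, "dy": 0.0, "dz": 0.01, "roll": 0.0, "jaw": 0.5}, {"dx": 0.0, "dy": 0.0, "dz": 0.02, "roll": 0.0, "jaw": 0.5}, {"dx": 0.0, "dy": 0.0, "dz": 0.03, "roll": 0.0, "jaw": 0.5}])

```text
t: 16.9
eef_pos: [0.6061, 0.3148, 0.2561]
ee_rot: [-3.141, -0.001, -3.025]
force: [-0.1, 1.0, -0.0]
width: 0.0439
gripper_force: 0.0
```

Request:
servo_tool(moves=[{"dx": 0.0, "dy": 0.0, "dz": 0.03, "roll": 0.0, "jaw": 0.5}, {"dx": 0.0, "dy": 0.0, "dz": 0.02, "roll": 0.0, "jaw": 0.5}, {"dx": 0.0, "dy": 0.0, "dz": 0.01, "roll": 0.0, "jaw": 0.5}, {"dx": 0.0, "dy": 0.0, "dz": 0.0, "roll": 0.0, "jaw": 0.5}, {"dx": 0.0, "dy": 0.0, "dz": 0.0, "roll": 0.0, "jaw": 0.5}, {"dx": 0.0, "dy": 0.0, "dz": 0.0, "roll": 0.0, "jaw": 0.5}, {"dx": 0.0, "dy": 0.0, "dz": 0.0, "roll": 0.0, "jaw": 0.5}, {"dx": 0.0, "dy": 0.0, "dz": 0.0, "roll": 0.0, "jaw": 0.5}, {"dx": 0.0, "dy": 0.0, "dz": 0.0, "roll": 0.0, "jaw": 0.5}, {"dx": 0.0, "dy": 0.0, "dz": 0.0, "roll": 0.0, "jaw": 0.5}])

```text
t: 18.15
eef_pos: [0.6063, 0.315, 0.3156]
ee_rot: [-3.142, -0.0, -3.025]
force: [0.4, -0.1, -0.8]
width: 0.044
gripper_force: 0.0
```

```bash
python3 - <<'E'
from m import *
s=get_state();print(s['eef_pos'],s['force'])
B=snap('side','s7');A=snap('scene','a7')
save('d7',np.hstack([cv2.resize(A['p'][140:240,320:400],(400,500)),cv2.resize(B['p'][120:220,250:330],(400,500))]))
a=blob(A,(335,150,370,190),(105,120,40),(130,255,255),'gripA');b=blob(B,(270,140,295,180),(105,120,40),(130,255,255),'gripB')
if a and b:print(tri([ray(A,*a),ray(B,*b)]).round(4))
E
```

```text
[0.60631812 0.31501907 0.31555093] [ 0.36538009 -0.08974276 -0.75886726]
gripA px (np.float64(353.0), np.float64(174.0)) n 1 med [0.6133 0.3115 0.2202] z 0.22 0.22
gripB px (np.float64(282.5), np.float64(158.8)) n 13 med [0.6028 0.3069 0.2067] z 0.195 0.22
[0.604  0.3188 0.2062]
```

View pics/d7.png

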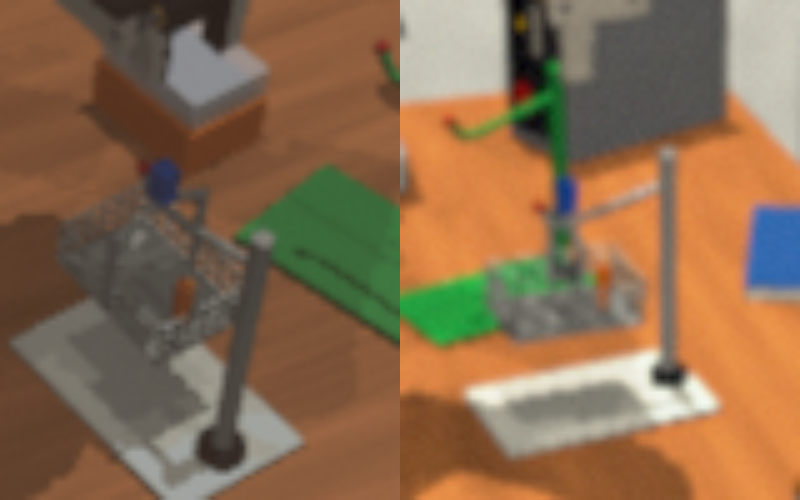

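The basket hangs level on the hook with the grip at (0.604,0.319,0.206), where about 0.209 was expected. The capsule (183,296) is inside and the gripper is clear. I'll let it settle briefly, then hand in.

Request:
servo_tool(moves=[{"dx": 0.0, "dy": 0.0, "dz": 0.0, "roll": 0.0, "jaw": 0.5}, {"dx": 0.0, "dy": 0.0, "dz": 0.0, "roll": 0.0, "jaw": 0.5}, {"dx": 0.0, "dy": 0.0, "dz": 0.0, "roll": 0.0, "jaw": 0.5}, {"dx": 0.0, "dy": 0.0, "dz": 0.0, "roll": 0.0, "jaw": 0.5}, {"dx": 0.0, "dy": 0.0, "dz": 0.0, "roll": 0.0, "jaw": 0.5}, {"dx": 0.0, "dy": 0.0, "dz": 0.0, "roll": 0.0, "jaw": 0.5}, {"dx": 0.0, "dy": 0.0, "dz": 0.0, "roll": 0.0, "jaw": 0.5}, {"dx": 0.0, "dy": 0.0, "dz": 0.0, "roll": 0.0, "jaw": 0.5}, {"dx": 0.0, "dy": 0.0, "dz": 0.0, "roll": 0.0, "jaw": 0.5}, {"dx": 0.0, "dy": 0.0, "dz": 0.0, "roll": 0.0, "jaw": 0.5}])

```text
t: 19.5
eef_pos: [0.6063, 0.315, 0.3156]
ee_rot: [3.142, 0.0, -3.025]
force: [-0.5, -0.6, 0.7]
width: 0.0441
gripper_force: 0.0
```

```bash
python3 - <<'E'
from m import *
B=snap('side','s8');C=L('s7')
print(np.abs(B['p'][150:190,265:300].astype(int)-C['p'][150:190,265:300]).mean())
blob(B,(270,140,295,180),(105,120,40),(130,255,255),'gripB')
print(job_done())
E
```

```text
2.106904761904762
gripB px (np.float64(282.6), np.float64(158.6)) n 14 med [0.6028 0.3059 0.2121] z 0.194 0.22
the job is handed in; nothing more can be done
None
```

The orange capsule is in the wash basket, and the basket hangs level and released on the drain stand's hook; I handed the job in at about 19.5 s, but no verdict came back.

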